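# Snap the cordless driver onto its sprung hanger

## Task

Put the cordless driver away on its hanger: lift it out of the blue holder, push its snap hook down over the front bar of the D-ring until the brass gate flicks shut under the bar, then give it a gentle upward tug so that the ring lifts a little above its unloaded height and proves the catch, and leave the driver hanging still by its hook from the bar. The ring sits on a soft spring: press steadily and gently, stop pressing as soon as the gate has snapped, and never ram the ring against its stops. Leave the other tools and parts on the bench where they are.

Things in the scene. Friction and masses are not known exactly. Their poses are not given: they have to be found in the camera images.
- driver: pen-shaped cordless screwdriver, 210 mm tall, about 0.2 kg, standing bit down in the holder's centre hole (0.7 mm play). Origin at the bit tip, z up, x across the hook. Black body 22 mm diameter up to 93 mm; above it an aluminium hook of 8 mm round bar in the x-z plane: a spine at x = -18 mm, an arch (underside at 160 mm) and a nose coming down at x = +16 mm
- hook_nose (a point): lower end of the hook's free nose, 119 mm above the bit tip at x = +16 mm, axes as the driver's. Between it and the body's top (93 mm) the +x side is an open 26 mm gap: a bar can be brought in sideways there, under the nose; lowering the hook then sends the bar up against the gate and into the hook
- hook_seat (a point): the place in the hook, just under the arch, where the centre of the bar lies when the driver hangs from it: 156 mm above the bit tip, axes as the driver's
- grip (a point): middle of the orange grip block on top of the arch, 20 mm (x) by 16 mm (y), 167 to 210 mm above the bit tip; this point is 191 mm up, 35 mm over the hook seat, and fingertips just clear the arch with the TCP here. Axes as the driver's
- gate (a joint): angle (rad) of the brass gate, a 5 mm rod hinged on the spine 31 mm below the hook seat and reaching to the nose; 0 = shut, springs shut, opens only inwards (up). A bar near x = 0 (within 4 mm) needs 9 to 15 N to pass it, varying with friction, and is past when 27 mm above the hinge, 4 mm short of the seat; the push then drops and the gate flicks shut under the bar
- stand: fixed tool hanger: grey base 100 by 120 mm, 16 mm high, with an upright steel post 14 mm diameter, 276 mm high, coil spring, and a yellow slide carrying a flat, level steel D-ring that points to the stand's -x. Origin at the foot of the post on the bench, z up
- ring_bar (a point): middle of the D-ring's straight front bar (8 mm round, 52 mm long, along y), 100 mm to the stand's -x from the post, 230 mm above the bench when unloaded; the ring's hole behind it is 40 mm (x) by 44 mm (y). Axes as the stand's. The hook's nose goes down into the hole and its spine stays outside on the -x side, so the driver's x must point along the stand's x
- hanger (a joint): height (m) of the sprung D-ring slide: 0 = unloaded, negative = pressed down, positive = pulled up; soft damped spring, about 250 N/m, stops at -0.075 and +0.030. Under the hook's push the ring sinks 35 to 62 mm before the gate gives, by an amount that varies from run to run; then it springs back up into the hook. The hanging driver pulls it down 5 to 12 mm
- holder: fixed blue block 90 by 170 by 65 mm high with three holes 60 mm deep in a row along y; the driver stands in the centre one. Origin under its centre
- mini_red: small red screwdriver 12 mm diameter, 108 mm long, standing in the holder's +y hole; bystander; origin at its lower end
- mini_green: small green screwdriver 12 mm diameter, 108 mm long, standing in the holder's -y hole; bystander; origin at its lower end
- board: loose green circuit board 70 by 110 mm lying on the bench, bystander; origin under its centre
- flux: white bottle with a red cap, 40 mm diameter, 110 mm high, bystander; origin under its centre
- jar: amber jar with a black cap, 50 mm diameter, 60 mm high, bystander; origin under its centre
- tape: yellow tape ring 90 mm outside diameter, 19 mm high, bystander; origin under its centre
- tweezers: steel tweezers 130 mm long lying on the bench, bystander; origin under their middle
There are look-alikes about, which are no part of the job. Leave any brown look-alike of the driver alone.

How it is judged:
On the way, in this order (a step that is already met when the one before it is completed fails the run):
1. the driver is lifted out of its holder (height (world z) of driver above 0.067 m and distance of driver from where it was at the start of the episode above 0.06 m), for 0.1 s.
2. the ring's bar is inside the hook and the gate has shut under it (x of ring_bar in the frame of hook_seat between -0.014 and 0.013 m and z of ring_bar in the frame of hook_seat between -0.028 and 0.006 m and y of ring_bar in the frame of hook_seat between -0.026 and 0.026 m and value of joint gate below 0.12 rad), for 0.15 s.
3. the latched driver is tugged upwards so that the ring lifts at least 3 mm above its unloaded height (value of joint hanger above 0.003 m and value of joint gate below 0.15 rad and z of ring_bar in the frame of hook_seat between -0.03 and -0.015 m), for 0.1 s.
At the end, for the whole second after the job is handed in: the driver hangs by its hook from the D-ring's front bar: bar centre within 10 mm across and 6 mm in height of the hook seat, gate shut (under 0.12 rad), driver within 0.3 rad of upright and moving slower than 0.05 m/s, the ring sunk only by the driver's weight (0 to 20 mm) (x of ring_bar in the frame of hook_seat between -0.01 and 0.01 m and z of ring_bar in the frame of hook_seat between -0.006 and 0.006 m and y of ring_bar in the frame of hook_seat between -0.026 and 0.026 m and value of joint gate below 0.12 rad and angle between driver's own z axis and vertical below 0.3 rad and linear speed of driver below 0.05 m/s and value of joint hanger between -0.02 and 0 m); the robot touches nothing.
It fails at once if the ring is rammed down to its lower stop (pressed down 72 mm or more) (value of joint hanger below -0.072 m).
It fails at once if the hook is pressed on hard after the gate has snapped shut over the bar (ring still held 50 mm or more down) (value of joint hanger below -0.05 m and value of joint gate below 0.12 rad and z of ring_bar in the frame of hook_seat above -0.006 m and distance between ring_bar and hook_seat below 0.03 m).
It fails at once if the ring is yanked up to its upper stop (lifted 26 mm or more) (value of joint hanger above 0.026 m).
It fails at once if the driver presses or pulls on the hanger with more than 30 N (contact force between driver and stand above 30 N).
It fails at once if another tool or part is moved by more than 30 mm (distance of any of mini_red, mini_green, board, flux, jar, tape, tweezers from where it was at the start of the episode above 0.03 m).
It also fails if it takes over 67 s, if anything falls off the work surface, if the arm or the gripper's body presses on something with over 40 N, if the wrist force passes 120 N, or if a joint passes its speed limit or range.

## Robot

A 6-joint arm with a two-finger parallel gripper is mounted at the origin on the work surface. World frame = base frame: x ahead of the robot, y to its left, z up, the work surface at z = 0. Lengths are in m, angles in rad, forces in N, time in s.
With the tool pointing down it reaches from about 0.425 to 0.95 m from the base axis. Payload 3.5 kg.
Tool frame: the origin (TCP) lies between the finger pads, 19 mm behind the fingertips; this is the grasp point; z points along the fingers, y is the line along which they close (so a half turn about z gives the same grasp; the last joint's range is limited). The gripper opens to 85 mm and grips with 20 to 120 N. Pads are 22 mm wide; open, the fingers measure 114 mm over their backs; the gripper's body (76 mm by 85 mm) begins 54 mm behind the grasp point. The pads swing forward as they close: fully open they stand 13 mm farther back than shut.
Start: joints at [-1.432, 0.286, 1.577, -0, 1.279, -0.15], TCP at [0.192, -0.647, 0.25] pointing down, gripper open.
Joint ranges: [-2.77, 2.77], [-0.9, 2.22], [0.21, 2.48], [-1.53, 4.67], [0.24, 2.81], [-2.84, 2.84]. Speed limits (rad/s): [2.79, 2.79, 3.14, 3.14, 3.14, 3.14].

## Interface

Orientations are given as a unit quaternion [x, y, z, w].
In Python, from plant import ctrl gives the robot as it stands. The module is installed in compiled form; this text tells all that it offers.
- The arm moves only by the tool send_rows, never from a script. Its argument "steps" is a list of rows, each a list of 5 numbers: the shift along the tool's x, y, z in m, then the turn about the tool's z in degrees, then the opening, from -1 (shut) to 1 (fully open). A call has 1 to 12 rows; each row is the pose to reach, as a shift and turn from the pose commanded when the call began, along the tool's axes at that moment; what a row does not reach only later rows make up. A row lasts 1/10 s, in which the tool goes at most 50 mm and 8.59 degrees, less where a joint would pass 70% of its speed; a pose out of reach is approached as far as the arm can. A call with a gripper value outside its range is refused whole. The fingers move at their own pace and stop on an object; "squeeze" is the grip in N (left out, the last holds). Time passes only in rows, so rows that repeat a pose let the fingers close. It gives the time, the measured TCP pose, the force, the opening and the grip force at its end, in the units of the state.
- ctrl.get_state(): the state, without advancing time (a new reading comes with each control period).
- ctrl.read_camera(name): name is "scene" or "top" or "wrist"; returns the picture (480x640x3 uint8, red, green, blue); there is no depth.
- ctrl.calibration(name): a dict with "intrinsics" (3x3 intrinsics, pixels), "extrinsics" (4x4, takes a point from world to camera coordinates); the wrist camera has in their place "tool_from_camera" (4x4, takes a point from camera to tool coordinates, whose origin is the TCP and whose axes are the flange's). Camera axes: x right, y up, looking along -z (the intrinsics and any distortion apply to the point x, -y, -z); pixel columns grow to the right and rows downward; lengths in m; the calibration is good to about 2 mm. The wrist camera is an equidistant fisheye: a pixel r from the principal point sees the ray r / f radians off the axis. A picture is of the moment at which its call begins: read the wrist's pose just before it. calibration takes no time and is no camera call.
- ctrl.sign_off(): hands the job in; it is judged then, once.
The state is a dict: "time": time; "qpos": joint angles; "dq": joint speeds; "joint_efforts": joint torques, N m; "eef_pos": TCP position; "tcp_rot": TCP orientation; "contact_force": force on the tool from outside, world axes, zero at the start; "wrist_torque": the same for the moment, N m; "opening": opening from 0.0 (shut) to 1.0 (fully open); "finger_force": force on a finger pad.
Only numpy, scipy, OpenCV 4.12 (cv2) and the standard library are available. Lean on these libraries where they do the work, as an engineer would, in place of code of your own. Each camera call takes 0.05 s, during which the arm holds its last target. There are 200 camera calls.

## Working session

There is one attempt and no reset: what is moved stays moved. The work goes in short steps, Python scripts to look and compute and a tool call to move; the robot and the scene stay as the last step left them, time stands still between calls to the robot, and variables do not carry over. Pictures are saved under pics/ and viewed, at most 10 in all, crops included, and the job is handed in when it is done.

Besides the shell and the picture viewer there is one more tool, called by a JSON object that holds its "fn" and its "kwargs", one argument or row to a line. send_rows: Moves the arm, as the interface text tells. Its arguments: {"type":"object","properties":{"steps":{"type":"array","items":{"type":"array","items":{"type":"number"}}},"squeeze":{"type":"number"}},"required":["steps"]}

```bash
mkdir -p pics
python3 - <<'E'
from plant import ctrl
import cv2,numpy as np
np.set_printoptions(precision=4,suppress=True)
for n in("scene","top"):
    im=ctrl.read_camera(n); cv2.imwrite(f"pics/{n}0.png",im[:,:,::-1])
    c=ctrl.calibration(n); print(n,{k:np.array(v) if not isinstance(v,str) else v for k,v in c.items()})
print(ctrl.calibration("wrist")); print(ctrl.get_state())
E
```

```text
scene {'intrinsics': array([[490.6   ,   0.    , 318.9376],
       [  0.    , 490.6   , 236.3457],
       [  0.    ,   0.    ,   1.    ]]), 'extrinsics': array([[ 0.7637,  0.6456, -0.003 , -0.27  ],
       [-0.4152,  0.4946,  0.7635,  0.1244],
       [ 0.4944, -0.5818,  0.6458, -1.6951],
       [ 0.    ,  0.    ,  0.    ,  1.    ]])}
top {'intrinsics': array([[499.3669,   0.    , 316.2624],
       [  0.    , 499.3669, 233.8478],
       [  0.    ,   0.    ,   1.    ]]), 'extrinsics': array([[-0.0048, -1.    , -0.0087, -0.1223],
       [ 0.9879, -0.006 ,  0.1547, -0.4624],
       [-0.1547, -0.0079,  0.9879, -1.356 ],
       [ 0.    ,  0.    ,  0.    ,  1.    ]])}
{'intrinsics': array([[371.6483,   0.    , 318.9695],
       [  0.    , 371.6483, 242.2876],
       [  0.    ,   0.    ,   1.    ]]), 'tool_from_camera': array([[ 0.0001,  0.9537,  0.3008,  0.078 ],
       [ 1.    , -0.0001, -0.0002,  0.0002],
       [-0.0001,  0.3008, -0.9537, -0.1243],
       [ 0.    ,  0.    ,  0.    ,  1.    ]])}
{'time': 0.1, 'qpos': array([-1.432 ,  0.2871,  1.5781, -0.    ,  1.2786, -0.15  ]), 'dq': array([ 0.0001, -0.0022, -0.0039, -0.0002, -0.0003,  0.0015]), 'joint_efforts': array([  0.0004, -40.7297, -29.37  ,  -0.0001,   0.0034,   0.    ]), 'eef_pos': array([ 0.1922, -0.6465,  0.2487]), 'tcp_rot': array([ 0.9896,  0.1439,  0.    , -0.0011]), 'contact_force': array([-0.8064, -1.0144, -0.0228]), 'wrist_torque': array([ 0.003 ,  0.0095, -0.0235]), 'finger_force': 0.0, 'opening': 0.998445317172948}
```

View pics/scene0.png

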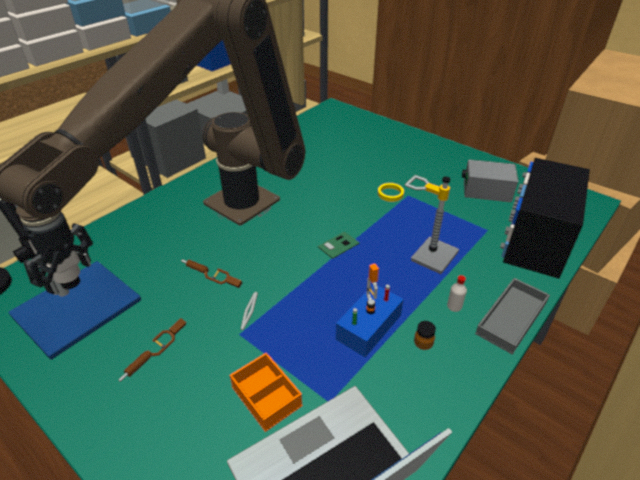

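View pics/top0.png

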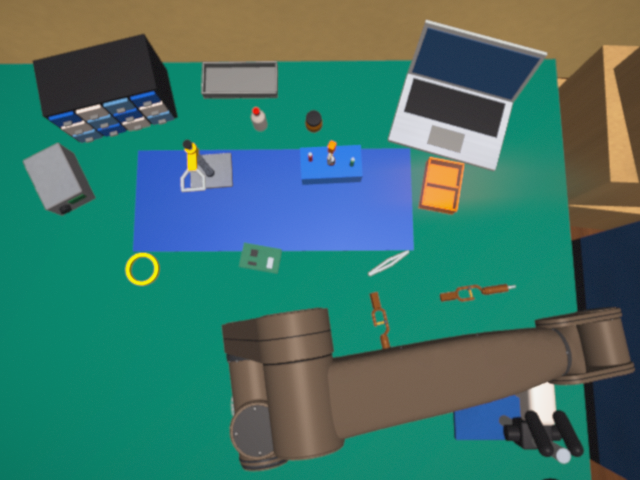

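Candidates for the driver: the one standing in the blue holder with an orange grip (scene 374,270; top 332,146), and brown look-alikes lying at scene (211,273) and (155,345). The orange tray (265,390) is not a driver. I choose the standing one; a close crop will check it and the ring.

```bash
cat > h.py <<'E'
from plant import ctrl
import cv2,numpy as np
np.set_printoptions(precision=4,suppress=True)
def ray(n,uv):
    c=ctrl.calibration(n);K=np.array(c["intrinsics"]);E=np.array(c["extrinsics"])
    p=np.linalg.solve(K,[uv[0],uv[1],1.]);d=E[:3,:3].T@[p[0],-p[1],-p[2]]
    return -E[:3,:3].T@E[:3,3],d/np.linalg.norm(d)
def plane(n,uv,z):
    o,d=ray(n,uv);return o+d*(z-o[2])/d[2]
def tri(a,b):
    (o,d),(q,e)=ray("scene",a),ray("top",b)
    s=np.linalg.lstsq(np.c_[d,-e],q-o,rcond=None)[0]
    P,Q=o+s[0]*d,q+s[1]*e
    return (P+Q)/2,np.linalg.norm(P-Q)
E
python3 - <<'E'
import cv2,numpy as np
from h import *
s=cv2.imread("pics/scene0.png");t=cv2.imread("pics/top0.png")
def crop(im,x,y,w=100,h=75): return cv2.resize(im[y:y+h,x:x+w],(400,300),interpolation=cv2.INTER_CUBIC)
cv2.imwrite("pics/c1.png",np.vstack([np.hstack([crop(s,325,250),crop(t,285,120)]),np.hstack([crop(s,390,165),crop(t,160,130)])]))
def blob(im,x,y,w,h,lo,hi):
    m=cv2.inRange(cv2.cvtColor(im[y:y+h,x:x+w],cv2.COLOR_BGR2HSV),lo,hi);M=cv2.moments(m,True)
    return (M['m10']/M['m00']+x,M['m01']/M['m00']+y),M['m00']
O=((5,150,150),(18,255,255));a=blob(s,355,255,40,35,*O);b=blob(t,315,135,35,25,*O);print(a,b,tri(a[0],b[0]))
E
```

```text
((373.5853658536585, 267.3170731707317), 41.0) ((331.72, 145.52), 25.0) (array([ 0.6591, -0.1653,  0.2081]), np.float64(0.0018407617654270716))
```

View pics/c1.png

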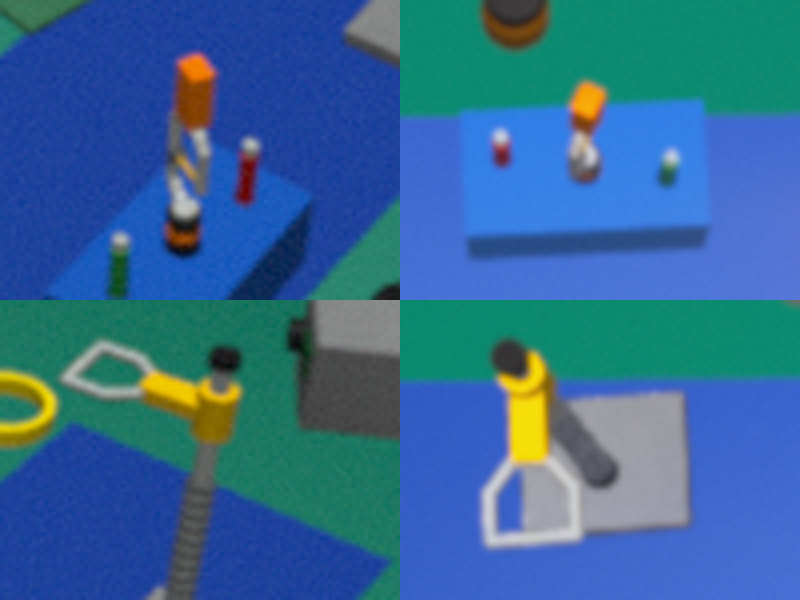

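Crop confirms it: the driver stands in the blue holder, with an orange grip and an aluminium hook, spine left and nose right in the scene view. The ring's front bar is at about scene (411,180) and top (193,189). I'll move above the driver for a close wrist look.

{"fn": "send_rows", "kwargs": {
  "steps": [
    [0.03, -0.02, -0.05, -5, 1],
    [0.08, -0.04, -0.08, -13, 1],
    [0.12, -0.07, -0.11, -21, 1],
    [0.165, -0.095, -0.11, -29, 1],
    [0.21, -0.12, -0.11, -37, 1],
    [0.25, -0.145, -0.11, -45, 1],
    [0.295, -0.17, -0.11, -53, 1],
    [0.34, -0.195, -0.11, -61, 1],
    [0.38, -0.22, -0.11, -69, 1],
    [0.425, -0.245, -0.11, -73, 1],
    [0.465, -0.265, -0.11, -73, 1],
    [0.51, -0.29, -0.11, -73, 1]
  ]
}}

```text
time: 1.3
eef_pos: [0.5822, -0.2395, 0.3595]
tcp_rot: [0.71, 0.704, -0.0, -0.0]
contact_force: [-0.8, -0.6, 0.0]
opening: 1.0
finger_force: 0.0
```

Run:
```python
from h import *
s=ctrl.get_state();print(s["time"],s["eef_pos"],s["tcp_rot"],s["qpos"])
print("bar",tri((411.3,180.5),(193.2,189.3)))
for uv in [(181.75,191.25),(204.5,189.5),(193.2,189.3)]: print(plane("top",uv,.23))
print("post top",tri((446,182),(188.,147.5)))
print("base",[plane("top",(160+a/4,130+(b-300)/4),.016) for a,b in((683,393),(688,525))])
print("foot",plane("top",(160+601/4,130+170/4),.016), plane("top",(332,161),.098))
```

```text
1.3 [ 0.5822 -0.2395  0.3595] [ 0.7099  0.7043 -0.0001 -0.0003] [-0.5512  0.1261  1.5659 -0.0001  1.4502 -0.5434]
bar (array([0.5452, 0.1747, 0.2255]), np.float64(0.003432023889462646))
[0.538  0.2001 0.23  ]
[0.542  0.1448 0.23  ]
[0.5427 0.1724 0.23  ]
post top (array([0.6422, 0.1836, 0.257 ]), np.float64(0.006736937988025479))
base [array([ 0.7009, -0.1677,  0.016 ]), array([ 0.6026, -0.1704,  0.016 ])]
foot [ 0.6438 -0.1081  0.016 ] [ 0.6523 -0.1691  0.098 ]
```

{"fn": "send_rows", "kwargs": {
  "steps": [
    [0.035, 0.035, 0, 0, 1],
    [0.07, 0.07, 0, 0, 1],
    [0.073, 0.075, 0, 0, 1],
    [0.073, 0.075, 0, 0, 1]
  ]
}}

```text
time: 1.7
eef_pos: [0.6573, -0.1675, 0.3587]
tcp_rot: [0.709, 0.705, -0.001, -0.001]
contact_force: [0.0, -0.6, -1.0]
opening: 1.003
finger_force: 0.0
```

```bash
cat >> h.py <<'E'
from scipy.spatial.transform import Rotation as R
def wray(uv,s):
    c=ctrl.calibration("wrist");K=np.array(c["intrinsics"]);T=np.array(c["tool_from_camera"])
    x,y=(uv[0]-K[0,2]),(uv[1]-K[1,2]);r=np.hypot(x,y);th=r/K[0,0]
    d=np.array([np.sin(th)*x/r,-np.sin(th)*y/r,-np.cos(th)])
    Rw=R.from_quat(s["tcp_rot"]).as_matrix()
    return Rw@T[:3,3]+s["eef_pos"],Rw@T[:3,:3]@d
def wplane(uv,z,s):
    o,d=wray(uv,s);return o+d*(z-o[2])/d[2]
E
python3 - <<'E'
from h import *
import pickle
s=ctrl.get_state();im=ctrl.read_camera("wrist")[:,:,::-1];cv2.imwrite("pics/w1.png",im);pickle.dump(s,open("w1.pkl","wb"))
print(s["time"],s["eef_pos"],s["tcp_rot"])
m=cv2.inRange(cv2.cvtColor(im.copy(),cv2.COLOR_BGR2HSV),(5,150,150),(18,255,255))
for c in cv2.findContours(m,0,2)[0]:
    if cv2.contourArea(c)>150: print(cv2.contourArea(c),cv2.boundingRect(c),cv2.minAreaRect(c))
E
```

```text
1.7 [ 0.6573 -0.1675  0.3587] [ 0.709   0.7052 -0.0005 -0.0009]
2632.5 (236, 367, 99, 51) ((283.7607116699219, 398.36041259765625), (94.53485870361328, 48.129905700683594), 9.706653594970703)
```

View pics/w1.png

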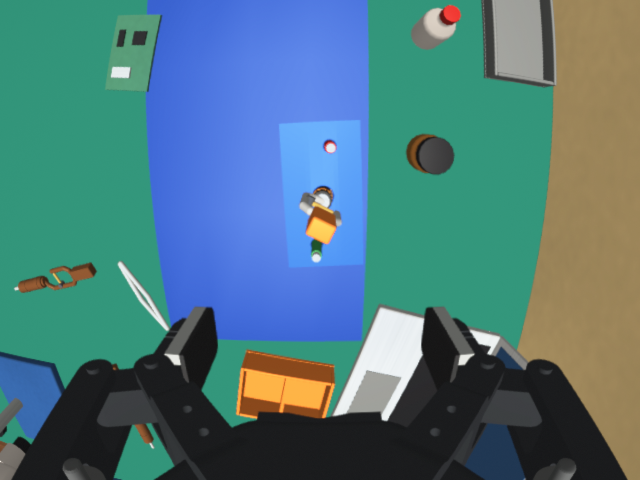

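The wrist view shows the driver's orange grip at (321,226), with the spine upper left (308,203) and the nose lower right (338,216). Driver yaw is therefore negative, about -20°. Next I'll measure the top face.

Run:
```python
from h import *
import pickle
s=pickle.load(open("w1.pkl","rb"));im=cv2.imread("pics/w1.png")
x0,y0=285,180;c=im[y0:y0+70,x0:x0+70];hsv=cv2.cvtColor(c,cv2.COLOR_BGR2HSV)
print(np.round(c[46:60:3,30:46:3,::-1].reshape(-1,3))[:12].tolist())
m=cv2.inRange(hsv,(5,120,215),(25,255,255))
k=max(cv2.findContours(m,0,2)[0],key=cv2.contourArea);r=cv2.minAreaRect(k)
b=cv2.boxPoints(r)+[x0,y0];print(r,b.tolist())
W=[wplane(p,.215,s) for p in b];print(np.array(W),np.mean(W,0))
for i in range(4):
    e=W[(i+1)%4]-W[i];print(np.linalg.norm(e)*1e3,np.degrees(np.arctan2(e[1],e[0])))
v=cv2.resize(c,(560,560),interpolation=cv2.INTER_CUBIC);cv2.polylines(v,[np.int32((b-[x0,y0]+.5)*8)],True,(255,0,0),1);cv2.imwrite("pics/w1c.png",v)
```

```text
[[255, 213, 94], [255, 214, 95], [255, 214, 95], [255, 214, 95], [254, 213, 95], [254, 193, 83], [255, 210, 92], [255, 210, 92], [255, 210, 93], [255, 211, 93], [255, 212, 93], [255, 211, 93]]
((35.40000534057617, 50.20000457763672), (25.043960571289062, 19.677398681640625), 26.56505012512207) [[304.8000068664551, 233.40000534057617], [313.6000061035156, 215.80000686645508], [336.00000381469727, 227.00000381469727], [327.2000045776367, 244.60000610351562]]
[[ 0.6475 -0.168   0.215 ]
 [ 0.6542 -0.1544  0.215 ]
 [ 0.6709 -0.1631  0.215 ]
 [ 0.6643 -0.1769  0.215 ]] [ 0.6592 -0.1656  0.215 ]
15.131050557448884 63.568064653097366
18.788970736937006 -27.497826439361038
15.273195397788536 -115.45131774877538
19.053394592678906 152.0961452321461
```

View pics/w1c.png

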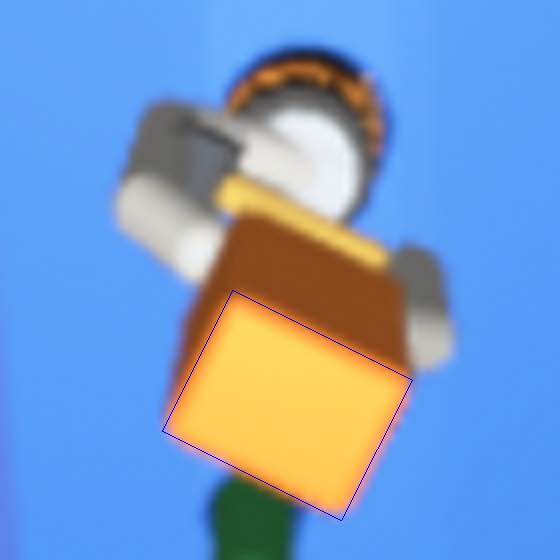

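{"fn": "send_rows", "kwargs": {
  "steps": [
    [0.002, 0.002, 0.03, 8, 0.3],
    [0.002, 0.002, 0.06, 16, 0.3],
    [0.002, 0.002, 0.09, 24, 0.3],
    [0.002, 0.002, 0.12, 26.7, 0.3],
    [0.002, 0.002, 0.14, 26.7, 0.3],
    [0.002, 0.002, 0.155, 26.7, 0.3],
    [0.002, 0.002, 0.161, 26.7, 0.3],
    [0.002, 0.002, 0.161, 26.7, 0.3]
  ]
}}

```text
time: 2.55
eef_pos: [0.6582, -0.1676, 0.1986]
tcp_rot: [0.854, 0.521, -0.0, -0.0]
contact_force: [-0.3, -0.3, 0.1]
opening: 0.651
finger_force: 0.0
```

{"fn": "send_rows", "kwargs": {
  "squeeze": 50,
  "steps": [
    [0, 0, 0, 0, -1],
    [0, 0, 0, 0, -1],
    [0, 0, 0, 0, -1],
    [0, 0, 0, 0, -1],
    [0, 0, 0, 0, -1],
    [0, 0, 0, 0, -1],
    [0, 0, 0, 0, -1],
    [0, 0, 0, 0, -1]
  ]
}}

```text
time: 3.35
eef_pos: [0.6596, -0.1672, 0.2008]
tcp_rot: [0.853, 0.521, 0.001, 0.001]
contact_force: [0.5, -0.1, 5.5]
opening: 0.226
finger_force: 50.3
```

{"fn": "send_rows", "kwargs": {
  "steps": [
    [0, 0, -0.008, 0, -1],
    [0, 0, -0.02, 0, -1],
    [0, 0, -0.035, 0, -1],
    [0, 0, -0.05, 0, -1],
    [0, 0, -0.065, 0, -1],
    [0, 0, -0.08, 0, -1],
    [0, 0, -0.095, 0, -1],
    [0, 0, -0.11, 0, -1],
    [0, 0, -0.119, 0, -1],
    [0, 0, -0.119, 0, -1],
    [0, 0, -0.119, 0, -1]
  ]
}}

```text
time: 4.45
eef_pos: [0.6586, -0.1669, 0.3177]
tcp_rot: [0.853, 0.521, -0.0, -0.0]
contact_force: [-0.3, -0.5, -2.0]
opening: 0.222
finger_force: 49.7
```

{"fn": "send_rows", "kwargs": {
  "steps": [
    [-0.003, -0.02, 0, 0, -1],
    [-0.008, -0.052, 0, -4, -1],
    [-0.014, -0.09, 0, -9, -1],
    [-0.02, -0.127, 0, -14, -1],
    [-0.014, -0.155, 0, -19, -1],
    [0.014, -0.178, 0, -24, -1],
    [0.045, -0.2, 0, -29, -1],
    [0.08, -0.222, 0, -31.7, -1],
    [0.115, -0.244, 0, -31.7, -1],
    [0.15, -0.266, 0, -31.7, -1],
    [0.185, -0.288, 0, -31.7, -1],
    [0.205, -0.301, 0, -31.7, -1]
  ]
}}

```text
time: 5.65
eef_pos: [0.4832, 0.1554, 0.3168]
tcp_rot: [0.678, 0.735, -0.001, -0.001]
contact_force: [-0.9, 1.0, -1.5]
opening: 0.222
finger_force: 49.8
```

{"fn": "send_rows", "kwargs": {
  "steps": [
    [0.01, -0.006, 0, 0, -1],
    [0.013, -0.008, 0, 0, -1],
    [0.013, -0.008, 0, 0, -1],
    [0.013, -0.008, 0, 0, -1]
  ]
}}

```text
time: 6.05
eef_pos: [0.4756, 0.1642, 0.3179]
tcp_rot: [0.679, 0.734, -0.0, 0.0]
contact_force: [0.2, -0.4, -2.0]
opening: 0.224
finger_force: 49.8
```

Run:
```python
from h import *
import pickle
s=ctrl.get_state();im=ctrl.read_camera("wrist")[:,:,::-1].copy();cv2.imwrite("pics/w2.png",im);pickle.dump(s,open("w2.pkl","wb"))
a=ctrl.read_camera("scene")[:,:,::-1];cv2.imwrite("pics/s2.png",a);t=ctrl.read_camera("top")[:,:,::-1];cv2.imwrite("pics/t2.png",t)
print(s["time"],s["eef_pos"],R.from_quat(s["tcp_rot"]).as_euler("zyx",degrees=True),s["contact_force"])
def z(im,x,y,w,h):return cv2.resize(im[y:y+h,x:x+w],(400,300),interpolation=cv2.INTER_CUBIC)
cv2.imwrite("pics/c2.png",np.vstack([cv2.resize(im,(400,300)),z(a,360,150,100,75)]))
cv2.imwrite("pics/c2.png",np.hstack([np.vstack([z(a,360,150,100,75),z(t,150,150,100,75)]),np.vstack([z(im,220,60,200,150),cv2.resize(im,(400,300))])]))
```

```text
6.05 [0.4756 0.1642 0.3179] [-94.4694  -0.0071 179.9677] [ 0.1796 -0.3816 -1.9851]
```

View pics/c2.png

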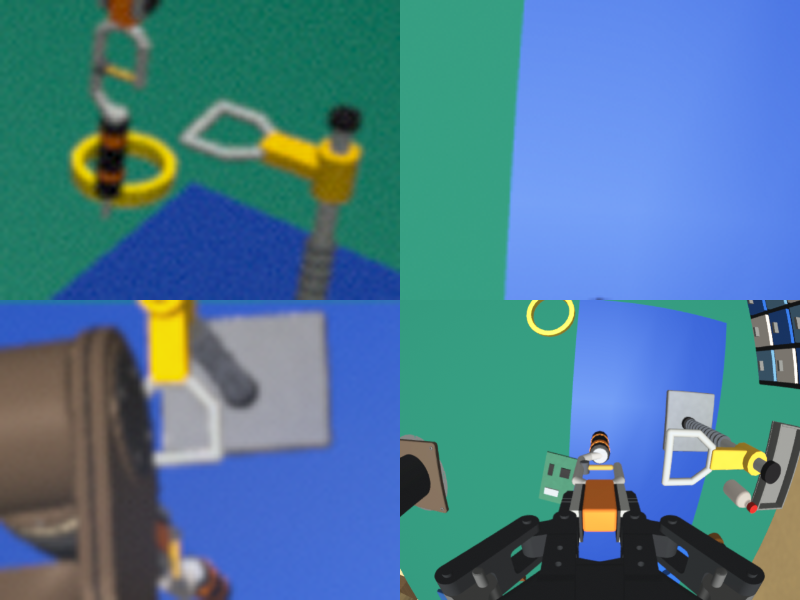

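The carry is good: the driver hangs straight and the ring is to its right. In the full-size wrist picture the bar runs from about (429,213) to (429,291). Next I measure it.

Run:
```python
from h import *
import pickle
s=pickle.load(open("w2.pkl","rb"));im=cv2.imread("pics/w2.png")
x0,y0=415,195;c=im[y0:y0+110,x0:x0+90];hsv=cv2.cvtColor(c,cv2.COLOR_BGR2HSV)
m=cv2.inRange(hsv,(0,0,170),(180,45,255))
k=max(cv2.findContours(m,0,1)[0],key=cv2.contourArea)[:,0]+[x0,y0]
print(len(k),k.min(0),k.max(0))
ctr=[]
for y in range(k[:,1].min()+14,k[:,1].max()-13,4):
    xs=np.where(m[y-y0]>0)[0]; 
    run=xs[:np.argmax(np.append(np.diff(xs)>1,True))+1]; ctr.append((run.mean()+x0,y,len(run)))
print(ctr)
W=np.array([wplane(p[:2],.23,s) for p in ctr]);vx=np.polyfit(W[:,1],W[:,0],1);print("x=f(y)",vx,"yaw",np.degrees(np.arctan(-vx[0])))
for y in(k[:,1].min(),k[:,1].max()):
    p=k[k[:,1]==y].mean(0);print("end",p,wplane(p,.23,s))
for a in k[::25]:pass
v=cv2.resize(c,(540,660),interpolation=cv2.INTER_CUBIC)[:600];cv2.imwrite("pics/w2c.png",v)
# driver: bit tip / body in scene+top not needed; grip orange
```

```text
283 [419 207] [504 296]
[(np.float64(451.5), 221, 50), (np.float64(453.0), 225, 53), (np.float64(463.0), 229, 75), (np.float64(456.5), 233, 62), (np.float64(458.5), 237, 66), (np.float64(434.0), 241, 19), (np.float64(430.0), 245, 11), (np.float64(429.0), 249, 11), (np.float64(429.0), 253, 11), (np.float64(429.0), 257, 11), (np.float64(428.0), 261, 11), (np.float64(427.5), 265, 10), (np.float64(427.0), 269, 11), (np.float64(426.5), 273, 10), (np.float64(426.0), 277, 11), (np.float64(425.5), 281, 10)]
x=f(y) [0.4297 0.4752] yaw -23.25315361408754
end [442. 207.] [0.5483 0.2023 0.23  ]
end [434.5 296. ] [0.5541 0.1433 0.23  ]
```

View pics/w2c.png

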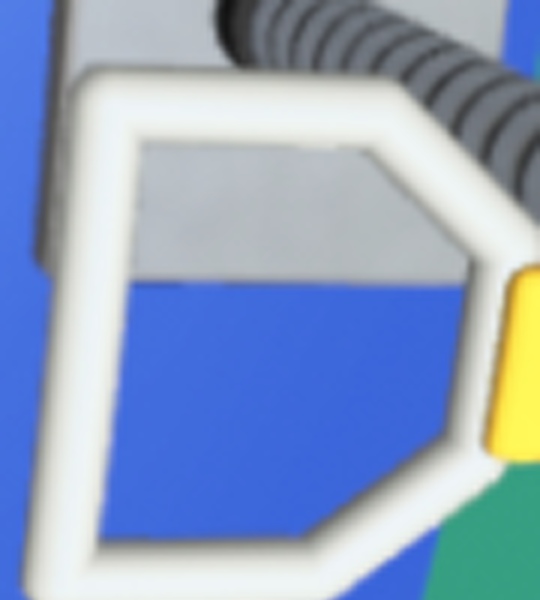

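Run:
```python
from h import *
import pickle
s=pickle.load(open("w2.pkl","rb"))
P=[wplane(p,.23,s) for p in((432.4,213),(425.2,290.8),(428.8,252))]
e=P[0]-P[1];print(np.array(P),np.linalg.norm(e),np.degrees(np.arctan2(-e[0],e[1])))
# own grip top in same picture for the hand-eye offset
im=cv2.imread("pics/w2.png");h=cv2.cvtColor(im,cv2.COLOR_BGR2HSV);m=cv2.inRange(h,(5,120,215),(25,255,255));m[:330]=0
for k in cv2.findContours(m,0,2)[0]:
    if cv2.contourArea(k)>200:
        r=cv2.minAreaRect(k);print(r); 
        for z in (.330,.334,.338):print(wplane(r[0],z,s))
print(ctrl.get_state()["eef_pos"])
```

```text
[[0.5427 0.198  0.23  ]
 [0.547  0.1467 0.23  ]
 [0.5445 0.1732 0.23  ]] 0.051470313100475416 4.733297645114099
((318.5, 352.0), (34.0, 53.0), 90.0)
[0.4764 0.1643 0.33  ]
[0.4762 0.167  0.334 ]
[0.476  0.1698 0.338 ]
[0.4758 0.1642 0.318 ]
```

Run:
```python
from h import *
def proj(n,P):
    c=ctrl.calibration(n);p=np.array(c["extrinsics"])@[*P,1.];q=np.array(c["intrinsics"])@[p[0],-p[1],-p[2]];return q[:2]/q[2]
T=np.array([.4758,.1642,0]);ux=np.array([.997,.078,0])
for nm,x,h in(("nose",.016,.119),("body top",0,.093),("archtop",0,.168),("gateL",-.018,.125),("tip",0,0)):
    print(nm,[(proj("scene",T+ux*x+[0,0,tip+h])-[360,150])*4 for tip in(.1175,.1225,.1275)])
print((proj("scene",[.5445,.1732,.23])-[360,150])*4)
```

```text
nose [array([133.3019,  88.4501]), array([133.9707,  82.4731]), array([134.6426,  76.4683])]
body top [array([110.4335, 111.929 ]), array([111.0388, 106.1066]), array([111.647 , 100.2576])]
archtop [array([119.8131,  21.7131]), array([120.462 ,  15.4716]), array([121.114 ,   9.2005])]
gateL [array([92.3789, 66.3297]), array([92.9481, 60.3501]), array([93.52  , 54.3429])]
tip [array([ 99.6557, 215.5933]), array([100.2128, 210.2345]), array([100.7724, 204.8522])]
[201.5693 118.0027]
```

```bash
python3 -c "
import cv2;a=cv2.imread('pics/s2.png')[148:206,378:428];cv2.imwrite('pics/s2c.png',cv2.resize(a,None,fx=10,fy=10,interpolation=cv2.INTER_CUBIC))"
```

```text
(no output)
```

View pics/s2c.png

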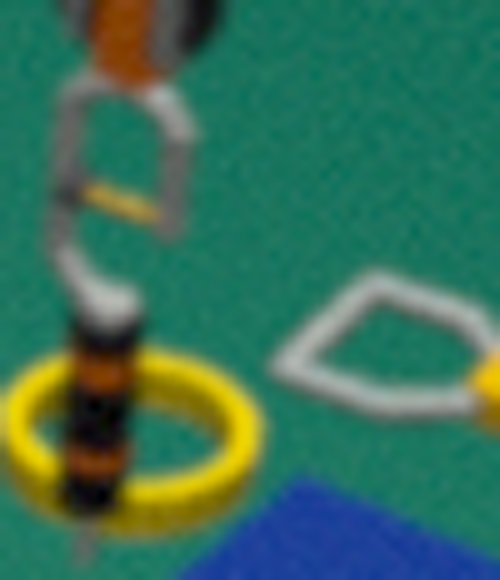

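{"fn": "send_rows", "kwargs": {
  "steps": [
    [0.003, 0.008, -0.003, 0, -1],
    [0.003, 0.018, -0.003, 0, -1],
    [0.003, 0.028, -0.003, 0, -1],
    [0.003, 0.038, -0.003, 0, -1],
    [0.003, 0.047, -0.003, 0, -1],
    [0.003, 0.055, -0.003, 0, -1],
    [0.003, 0.062, -0.003, 0, -1],
    [0.003, 0.067, -0.003, 0, -1],
    [0.003, 0.069, -0.003, 0, -1],
    [0.003, 0.069, -0.003, 0, -1],
    [0.003, 0.069, -0.003, 0, -1]
  ]
}}

```text
time: 7.3
eef_pos: [0.5438, 0.1737, 0.321]
tcp_rot: [0.678, 0.735, -0.0, -0.0]
contact_force: [0.3, 0.9, -2.0]
opening: 0.229
finger_force: 49.8
```

Run:
```python
from h import *
s=ctrl.get_state();im=ctrl.read_camera("wrist")[:,:,::-1];a=ctrl.read_camera("scene")[:,:,::-1];print(s["time"],s["eef_pos"],s["contact_force"])
cv2.imwrite("pics/w3.png",im);cv2.imwrite("pics/s3.png",a)
cv2.imwrite("pics/c3.png",np.hstack([cv2.resize(im[190:390,230:420],(400,421),interpolation=cv2.INTER_CUBIC),cv2.resize(a[148:208,385:442],(400,421),interpolation=cv2.INTER_CUBIC)]))
```

```text
7.3 [0.5438 0.1737 0.321 ] [ 0.2957  0.8537 -1.9639]
```

View pics/c3.png

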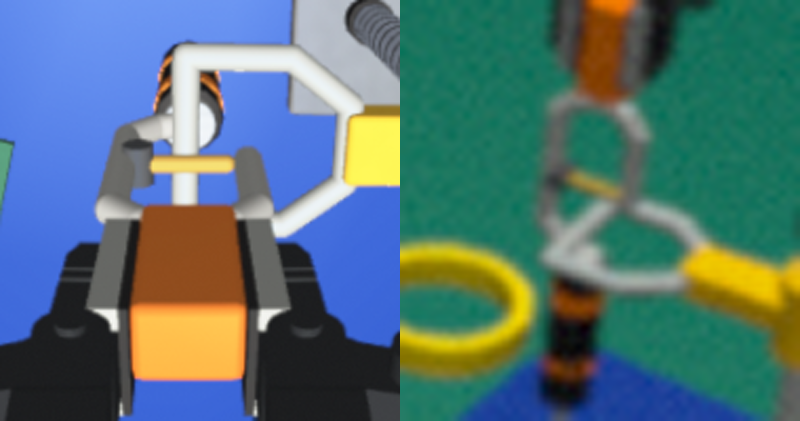

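Bar lies centred under the gate, between spine and nose (crop column about 186). Now press gently.

{"fn": "send_rows", "kwargs": {
  "steps": [
    [0, 0, 0.002, 0, -1],
    [0, 0, 0.005, 0, -1],
    [0, 0, 0.009, 0, -1],
    [0, 0, 0.013, 0, -1],
    [0, 0, 0.017, 0, -1],
    [0, 0, 0.021, 0, -1],
    [0, 0, 0.025, 0, -1],
    [0, 0, 0.029, 0, -1],
    [0, 0, 0.033, 0, -1],
    [0, 0, 0.037, 0, -1],
    [0, 0, 0.039, 0, -1],
    [0, 0, 0.04, 0, -1]
  ]
}}

```text
time: 8.6
eef_pos: [0.5441, 0.1737, 0.2814]
tcp_rot: [0.678, 0.735, 0.0, 0.0]
contact_force: [-2.1, -0.9, 5.2]
opening: 0.226
finger_force: 50.7
```

{"fn": "send_rows", "kwargs": {
  "steps": [
    [0, 0, 0.002, 0, -1],
    [0, 0, 0.004, 0, -1],
    [0, 0, 0.006, 0, -1],
    [0, 0, 0.006, 0, -1]
  ]
}}

```text
time: 9.0
eef_pos: [0.5439, 0.1737, 0.2754]
tcp_rot: [0.678, 0.735, -0.0, -0.0]
contact_force: [-3.4, -0.4, 5.4]
opening: 0.226
finger_force: 50.8
```

{"fn": "send_rows", "kwargs": {
  "steps": [
    [0, 0, 0.002, 0, -1],
    [0, 0, 0.004, 0, -1],
    [0, 0, 0.004, 0, -1]
  ]
}}

```text
time: 9.3
eef_pos: [0.5439, 0.1737, 0.2716]
tcp_rot: [0.678, 0.735, -0.0, -0.0]
contact_force: [-3.2, -0.3, 6.7]
opening: 0.223
finger_force: 50.9
```

{"fn": "send_rows", "kwargs": {
  "steps": [
    [0, 0, 0.002, 0, -1],
    [0, 0, 0.004, 0, -1],
    [0, 0, 0.004, 0, -1]
  ]
}}

```text
time: 9.6
eef_pos: [0.544, 0.1737, 0.2679]
tcp_rot: [0.678, 0.735, 0.0, -0.0]
contact_force: [-4.5, -0.3, 7.9]
opening: 0.223
finger_force: 51.0
```

{"fn": "send_rows", "kwargs": {
  "steps": [
    [0, 0, 0.002, 0, -1],
    [0, 0, 0.004, 0, -1],
    [0, 0, 0.004, 0, -1]
  ]
}}

```text
time: 9.9
eef_pos: [0.544, 0.1737, 0.2641]
tcp_rot: [0.678, 0.735, 0.0, 0.0]
contact_force: [-3.7, -0.6, 8.1]
opening: 0.225
finger_force: 51.1
```

{"fn": "send_rows", "kwargs": {
  "steps": [
    [0, 0, 0.002, 0, -1],
    [0, 0, 0.004, 0, -1],
    [0, 0, 0.004, 0, -1]
  ]
}}

```text
time: 10.2
eef_pos: [0.5442, 0.1737, 0.2604]
tcp_rot: [0.678, 0.735, 0.0, 0.0]
contact_force: [-3.8, 0.4, 8.5]
opening: 0.229
finger_force: 51.2
```

{"fn": "send_rows", "kwargs": {
  "steps": [
    [0, 0, 0.002, 0, -1],
    [0, 0, 0.004, 0, -1],
    [0, 0, 0.004, 0, -1]
  ]
}}

```text
time: 10.5
eef_pos: [0.5443, 0.1737, 0.2567]
tcp_rot: [0.678, 0.735, 0.0, 0.0]
contact_force: [-4.0, -1.5, 9.5]
opening: 0.224
finger_force: 51.3
```

{"fn": "send_rows", "kwargs": {
  "steps": [
    [0, 0, 0.002, 0, -1],
    [0, 0, 0.003, 0, -1],
    [0, 0, 0.003, 0, -1]
  ]
}}

```text
time: 10.8
eef_pos: [0.5444, 0.1737, 0.2541]
tcp_rot: [0.678, 0.735, 0.001, 0.001]
contact_force: [-4.1, -1.1, 9.1]
opening: 0.225
finger_force: 51.3
```

{"fn": "send_rows", "kwargs": {
  "steps": [
    [0, 0, 0.002, 0, -1],
    [0, 0, 0.003, 0, -1],
    [0, 0, 0.003, 0, -1]
  ]
}}

```text
time: 11.1
eef_pos: [0.5445, 0.1738, 0.2513]
tcp_rot: [0.678, 0.735, 0.001, 0.001]
contact_force: [-3.4, -0.8, 10.4]
opening: 0.227
finger_force: 51.4
```

{"fn": "send_rows", "kwargs": {
  "steps": [
    [0, 0, 0.002, 0, -1],
    [0, 0, 0.003, 0, -1],
    [0, 0, 0.003, 0, -1]
  ]
}}

```text
time: 11.4
eef_pos: [0.5447, 0.1737, 0.2486]
tcp_rot: [0.678, 0.735, 0.001, 0.001]
contact_force: [-3.0, -0.3, 11.5]
opening: 0.227
finger_force: 51.5
```

{"fn": "send_rows", "kwargs": {
  "steps": [
    [0, 0, 0.002, 0, -1],
    [0, 0, 0.002, 0, -1],
    [0, 0, 0.002, 0, -1]
  ]
}}

```text
time: 11.7
eef_pos: [0.5448, 0.1738, 0.2467]
tcp_rot: [0.678, 0.735, 0.001, 0.001]
contact_force: [-3.0, -0.2, 10.5]
opening: 0.224
finger_force: 51.6
```

Run:
```python
from h import *
def proj(n,P):
    c=ctrl.calibration(n);p=np.array(c["extrinsics"])@[*P,1.];q=np.array(c["intrinsics"])@[p[0],-p[1],-p[2]];return q[:2]/q[2]
s=ctrl.get_state();print(s["eef_pos"],s["contact_force"])
a=ctrl.read_camera("scene")[:,:,::-1].copy();cv2.imwrite("pics/s4.png",a)
o=cv2.imread("pics/s2.png")
for im in(o,a): # yellow slide: lowest/centroid in post region
    h=cv2.cvtColor(im,cv2.COLOR_BGR2HSV);m=cv2.inRange(h,(20,150,120),(32,255,255));m[:,:425]=0;m[:,460:]=0;m[:150]=0;m[260:]=0
    M=cv2.moments(m,True);ys,xs=np.where(m>0);print(M['m00'],M['m10']/M['m00'],M['m01']/M['m00'],ys.min(),ys.max())
for dz in(0,-.04,-.06):print(proj("scene",[.62,.18,.23+dz]))
# driver orange band / bit: grip orange
for im in(o,a):
    h=cv2.cvtColor(im,cv2.COLOR_BGR2HSV);m=cv2.inRange(h,(3,150,60),(17,255,255));m[:,375:425]=m[:,375:425];m[:,:375]=0;m[:,425:]=0
    n,l,st,c=cv2.connectedComponentsWithStats(m);print([(st[i].tolist(),c[i].round(1).tolist()) for i in range(1,n) if st[i,4]>8 and 120<c[i][1]<260])
```

```text
[0.5448 0.1738 0.2467] [-2.9697 -0.1685 10.4656]
219.0 437.9634703196347 190.2648401826484 183 200
194.0 435.7938144329897 205.840206185567 199 215
[435.2991 188.2986]
[433.1492 200.1367]
[432.1044 205.89  ]
[([387, 140, 8, 17, 92], [390.2, 147.5]), ([386, 183, 5, 4, 16], [387.9, 184.9]), ([385, 192, 5, 4, 15], [387.0, 193.8])]
[([407, 169, 9, 16, 93], [410.7, 176.3]), ([405, 210, 5, 5, 19], [407.1, 212.2]), ([404, 219, 5, 4, 13], [406.2, 220.6])]
```

{"fn": "send_rows", "kwargs": {
  "steps": [
    [0, 0, 0.001, 0, -1],
    [0, 0, 0.003, 0, -1],
    [0, 0, 0.003, 0, -1]
  ]
}}

```text
time: 12.05
eef_pos: [0.5449, 0.1738, 0.2439]
tcp_rot: [0.678, 0.735, 0.001, 0.001]
contact_force: [-3.9, -0.5, 11.5]
opening: 0.225
finger_force: 51.7
```

{"fn": "send_rows", "kwargs": {
  "steps": [
    [0, 0, 0.001, 0, -1],
    [0, 0, 0.003, 0, -1],
    [0, 0, 0.003, 0, -1]
  ]
}}

```text
time: 12.35
eef_pos: [0.545, 0.1738, 0.2412]
tcp_rot: [0.678, 0.735, 0.001, 0.001]
contact_force: [-4.3, -0.2, 12.7]
opening: 0.225
finger_force: 51.8
```

{"fn": "send_rows", "kwargs": {
  "steps": [
    [0, 0, 0.001, 0, -1],
    [0, 0, 0.002, 0, -1],
    [0, 0, 0.002, 0, -1]
  ]
}}

```text
time: 12.65
eef_pos: [0.5451, 0.1738, 0.2394]
tcp_rot: [0.678, 0.735, 0.001, 0.001]
contact_force: [-4.6, 0.6, 12.1]
opening: 0.226
finger_force: 51.7
```

```bash
cat > chk.py <<'E'
from h import *
import sys
s=ctrl.get_state();print(s["time"],s["eef_pos"],s["contact_force"])
im=ctrl.read_camera("scene")[:,:,::-1].copy();cv2.imwrite(f"pics/{sys.argv[1]}.png",im)
h=cv2.cvtColor(im,cv2.COLOR_BGR2HSV);m=cv2.inRange(h,(20,150,120),(32,255,255));m[:,:425]=0;m[:,460:]=0;m[:150]=0;m[260:]=0
M=cv2.moments(m,True);print("ring mm",-(M['m01']/M['m00']-190.26)/.295)
m=cv2.inRange(h,(3,150,60),(17,255,255));m[:,:375]=0;m[:,425:]=0
n,l,st,c=cv2.connectedComponentsWithStats(m);print([c[i].round(1).tolist() for i in range(1,n) if st[i,4]>8 and 120<c[i][1]<260])
E
python3 chk.py s5
```

```text
12.65 [0.5451 0.1738 0.2394] [-4.6238  0.5755 12.1485]
ring mm -59.464878092993814
[[410.5, 178.6], [406.9, 214.1], [406.0, 222.8]]
```

Run:
```python
from h import *
def proj(n,P):
    c=ctrl.calibration(n);p=np.array(c["extrinsics"])@[*P,1.];q=np.array(c["intrinsics"])@[p[0],-p[1],-p[2]];return q[:2]/q[2]
im=ctrl.read_camera("wrist")[:,:,::-1];cv2.imwrite("pics/w5.png",im);a=cv2.imread("pics/s5.png")
for h in(.05,.06,.07,.08):print(h,proj("scene",[.4758,.1642,.318-.197+h]),proj("scene",[.545,.1738,.2394-.197+h]))
cv2.imwrite("pics/c5.png",np.hstack([cv2.resize(im[190:340,250:390],(560,600),interpolation=cv2.INTER_CUBIC),cv2.resize(a[170:230,395:419],(240,600),interpolation=cv2.INTER_CUBIC)]))
```

```text
0.05 [386.4366 189.2528] [405.2428 218.0521]
0.06 [386.7293 186.4373] [405.6142 215.4066]
0.07 [387.0247 183.5964] [405.989  212.7376]
0.08 [387.3227 180.7297] [406.3671 210.0447]
```

View pics/c5.png

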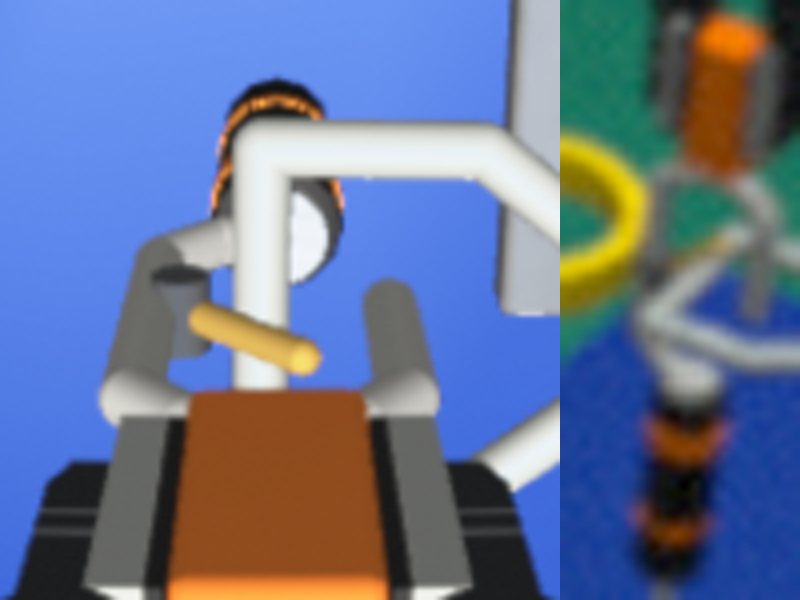

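The wrist crop shows the gate about half open (tip at 310,355), with the bar at column 261 and the hook's centre near 280. The bar is about 3 mm towards the hinge, so I shift the driver back 4 mm, which lowers the force needed.

{"fn": "send_rows", "kwargs": {
  "steps": [
    [0, -0.001, 0, 0, -1],
    [0, -0.002, 0, 0, -1],
    [0, -0.003, 0, 0, -1],
    [0, -0.004, 0, 0, -1],
    [0, -0.004, 0, 0, -1]
  ]
}}

```text
time: 13.25
eef_pos: [0.5406, 0.1735, 0.2382]
tcp_rot: [0.678, 0.735, 0.001, 0.001]
contact_force: [-4.1, -0.6, 1.8]
opening: 0.224
finger_force: 50.1
```

```bash
python3 chk.py s6
```

```text
13.25 [0.5406 0.1735 0.2382] [-4.0769 -0.5511  1.8459]
ring mm -40.30255502150272
[[409.0, 178.5], [405.4, 213.7], [404.6, 222.2]]
```

Snap apparent: the force dropped and the ring came up. Stop pressing and ease up.

{"fn": "send_rows", "kwargs": {
  "steps": [
    [0, 0, -0.002, 0, -1],
    [0, 0, -0.005, 0, -1],
    [0, 0, -0.008, 0, -1],
    [0, 0, -0.01, 0, -1],
    [0, 0, -0.01, 0, -1],
    [0, 0, -0.01, 0, -1]
  ]
}}

```text
time: 13.9
eef_pos: [0.5405, 0.1734, 0.2463]
tcp_rot: [0.679, 0.735, 0.001, 0.0]
contact_force: [-0.6, -0.0, 4.6]
opening: 0.226
finger_force: 51.5
```

```bash
python3 chk.py s7
python3 - <<'E'
from h import *
im=ctrl.read_camera("wrist")[:,:,::-1].copy();cv2.imwrite("pics/w7.png",im)
for n in("w3","w5","w7"):
    i=cv2.imread(f"pics/{n}.png");h=cv2.cvtColor(i,cv2.COLOR_BGR2HSV);m=cv2.inRange(h,(18,90,140),(30,255,255));m[:,:280]=0;m[:,355:]=0;m[:200]=0;m[300:]=0
    l,c=0,0
    ks=[k for k in cv2.findContours(m,0,2)[0] if cv2.contourArea(k)>20];print(n,[(cv2.boundingRect(k),cv2.contourArea(k)) for k in ks])
    w=cv2.inRange(h,(0,0,195),(180,40,255));w[:,:270]=0;w[:,385:]=0;w[:190]=0;w[285:]=0
    print([(cv2.boundingRect(k),cv2.contourArea(k)) for k in cv2.findContours(w,0,2)[0] if cv2.contourArea(k)>60])
E
```

```text
13.9 [0.5405 0.1734 0.2463] [-0.5607 -0.0164  4.5612]
ring mm -24.80999107939339
[[409.2, 176.2], [405.7, 211.6], [404.8, 220.2]]
w3 [((301, 264, 41, 8), 268.0)]
[((313, 272, 10, 13), 105.0), ((297, 212, 88, 52), 1402.5), ((371, 190, 14, 31), 300.0)]
w5 [((297, 266, 33, 17), 223.5)]
[((379, 246, 6, 23), 79.0), ((322, 239, 10, 22), 134.5), ((297, 222, 88, 49), 1271.5), ((381, 190, 4, 38), 91.0)]
w7 [((333, 264, 9, 8), 43.5), ((301, 264, 16, 8), 100.5)]
[((297, 245, 20, 16), 145.5), ((318, 238, 67, 47), 1215.5)]
```

Gate is level again at row 264, and the bar now lies above it (it hides columns 317–333). So it is latched. Tug up.

{"fn": "send_rows", "kwargs": {
  "steps": [
    [0, 0, -0.003, 0, -1],
    [0, 0, -0.008, 0, -1],
    [0, 0, -0.013, 0, -1],
    [0, 0, -0.018, 0, -1],
    [0, 0, -0.023, 0, -1],
    [0, 0, -0.028, 0, -1],
    [0, 0, -0.033, 0, -1],
    [0, 0, -0.038, 0, -1],
    [0, 0, -0.042, 0, -1],
    [0, 0, -0.045, 0, -1],
    [0, 0, -0.045, 0, -1]
  ]
}}

```text
time: 15.1
eef_pos: [0.5402, 0.1734, 0.2917]
tcp_rot: [0.678, 0.735, 0.0, 0.0]
contact_force: [0.5, 1.0, -2.5]
opening: 0.224
finger_force: 50.7
```

{"fn": "send_rows", "kwargs": {
  "steps": [
    [0, 0, -0.002, 0, -1],
    [0, 0, -0.004, 0, -1],
    [0, 0, -0.006, 0, -1],
    [0, 0, -0.008, 0, -1],
    [0, 0, -0.01, 0, -1],
    [0, 0, -0.01, 0, -1],
    [0, 0, -0.01, 0, -1]
  ]
}}

```text
time: 15.8
eef_pos: [0.5399, 0.1733, 0.3009]
tcp_rot: [0.679, 0.735, -0.0, -0.0]
contact_force: [-1.2, 0.1, -2.7]
opening: 0.225
finger_force: 50.4
```

```bash
python3 chk.py s8
```

```text
15.8 [0.5399 0.1733 0.3009] [-1.1504  0.0917 -2.6767]
ring mm 6.1347899429673145
[[411.3, 159.1], [407.4, 196.3], [406.4, 205.7]]
```

{"fn": "send_rows", "kwargs": {
  "steps": [
    [0, 0, -0.002, 0, -1],
    [0, 0, -0.004, 0, -1],
    [0, 0, -0.005, 0, -1],
    [0, 0, -0.005, 0, -1],
    [0, 0, -0.005, 0, -1],
    [0, 0, -0.005, 0, -1]
  ]
}}

```text
time: 16.45
eef_pos: [0.5399, 0.1733, 0.306]
tcp_rot: [0.678, 0.735, -0.0, -0.0]
contact_force: [-0.7, -1.1, -3.9]
opening: 0.227
finger_force: 50.3
```

```bash
python3 chk.py s9
```

```text
16.45 [0.5399 0.1733 0.306 ] [-0.7305 -1.0838 -3.8811]
ring mm 11.253924861360582
[[411.6, 157.5], [407.5, 195.0], [407.0, 203.8]]
```

Tug proven (ring about +10 mm). Now lower until the driver's weight rests on the bar.

{"fn": "send_rows", "kwargs": {
  "steps": [
    [0, 0, 0.004, 0, -1],
    [0, 0, 0.009, 0, -1],
    [0, 0, 0.014, 0, -1],
    [0, 0, 0.019, 0, -1],
    [0, 0, 0.024, 0, -1],
    [0, 0, 0.028, 0, -1],
    [0, 0, 0.032, 0, -1],
    [0, 0, 0.036, 0, -1],
    [0, 0, 0.039, 0, -1],
    [0, 0, 0.042, 0, -1],
    [0, 0, 0.043, 0, -1],
    [0, 0, 0.043, 0, -1]
  ]
}}

```text
time: 17.7
eef_pos: [0.5401, 0.1733, 0.2632]
tcp_rot: [0.678, 0.735, 0.0, 0.0]
contact_force: [-1.0, -1.1, -0.4]
opening: 0.229
finger_force: 50.9
```

```bash
python3 chk.py s10
```

```text
17.7 [0.5401 0.1733 0.2632] [-0.9941 -1.079  -0.3913]
ring mm -7.883777239709485
[[409.8, 170.9], [406.2, 207.2], [405.2, 215.8]]
```

{"fn": "send_rows", "kwargs": {
  "squeeze": 20,
  "steps": [
    [0, 0, 0.0005, 0, -1],
    [0, 0, 0.0005, 0, -1],
    [0, 0, 0.0005, 0, -0.5],
    [0, 0, 0.0005, 0, -0.35],
    [0, 0, 0.0005, 0, -0.2],
    [0, 0, 0.0005, 0, 0],
    [0, 0, 0.0005, 0, 0.1],
    [0, 0, 0.0005, 0, 0.1],
    [0, 0, 0.0005, 0, 0.1]
  ]
}}

```text
time: 18.65
eef_pos: [0.54, 0.1733, 0.2625]
tcp_rot: [0.679, 0.735, 0.0, 0.0]
contact_force: [0.4, 0.0, 0.0]
opening: 0.55
finger_force: 0.0
```

{"fn": "send_rows", "kwargs": {
  "steps": [
    [0, 0, -0.005, 0, 0.1],
    [0, 0, -0.015, 0, 0.1],
    [0, 0, -0.025, 0, 0.1],
    [0, 0, -0.04, 0, 0.1],
    [0, 0, -0.06, 0, 0.1],
    [0, 0, -0.08, 0, 0.1],
    [0, 0, -0.1, 0, 0.1],
    [0, 0, -0.12, 0, 0.1],
    [0, 0, -0.12, 0, 0.1]
  ]
}}

```text
time: 19.55
eef_pos: [0.5412, 0.1736, 0.3879]
tcp_rot: [0.678, 0.735, 0.003, 0.003]
contact_force: [0.0, 0.2, -0.5]
opening: 0.553
finger_force: 0.0
```

{"fn": "send_rows", "kwargs": {
  "steps": [
    [0, 0, 0, 0, 0.1],
    [0, 0, 0, 0, 0.1],
    [0, 0, 0, 0, 0.1],
    [0, 0, 0, 0, 0.1],
    [0, 0, 0, 0, 0.1],
    [0, 0, 0, 0, 0.1],
    [0, 0, 0, 0, 0.1],
    [0, 0, 0, 0, 0.1],
    [0, 0, 0, 0, 0.1],
    [0, 0, 0, 0, 0.1],
    [0, 0, 0, 0, 0.1],
    [0, 0, 0, 0, 0.1]
  ]
}}

```text
time: 20.75
eef_pos: [0.54, 0.1733, 0.3826]
tcp_rot: [0.678, 0.735, 0.0, 0.0]
contact_force: [0.3, -0.4, -0.4]
opening: 0.55
finger_force: 0.0
```

```bash
python3 chk.py s11; python3 chk.py s12
```

```text
20.75 [0.54   0.1733 0.3826] [ 0.3496 -0.3688 -0.4002]
ring mm -7.692921236291164
[[417.5, 120.6], [410.4, 171.4], [408.0, 207.5], [406.9, 216.6]]
20.8 [0.54   0.1733 0.3825] [-0.1452 -0.6884  0.4488]
ring mm -7.601408335380396
[[417.6, 120.5], [410.5, 171.4], [407.9, 207.4], [406.8, 216.5]]
```

{"fn": "send_rows", "kwargs": {
  "steps": [
    [0, 0, 0, 0, 0.1],
    [0, 0, 0, 0, 0.1],
    [0, 0, 0, 0, 0.1],
    [0, 0, 0, 0, 0.1],
    [0, 0, 0, 0, 0.1],
    [0, 0, 0, 0, 0.1],
    [0, 0, 0, 0, 0.1],
    [0, 0, 0, 0, 0.1],
    [0, 0, 0, 0, 0.1],
    [0, 0, 0, 0, 0.1],
    [0, 0, 0, 0, 0.1],
    [0, 0, 0, 0, 0.1]
  ]
}}

```text
time: 22.05
eef_pos: [0.54, 0.1733, 0.3825]
tcp_rot: [0.678, 0.735, 0.0, -0.0]
contact_force: [-0.2, 0.0, 0.2]
opening: 0.55
finger_force: 0.0
```

{"fn": "send_rows", "kwargs": {
  "steps": [
    [0, 0, 0, 0, 0.1],
    [0, 0, 0, 0, 0.1],
    [0, 0, 0, 0, 0.1],
    [0, 0, 0, 0, 0.1],
    [0, 0, 0, 0, 0.1],
    [0, 0, 0, 0, 0.1],
    [0, 0, 0, 0, 0.1],
    [0, 0, 0, 0, 0.1],
    [0, 0, 0, 0, 0.1],
    [0, 0, 0, 0, 0.1],
    [0, 0, 0, 0, 0.1],
    [0, 0, 0, 0, 0.1]
  ]
}}

```text
time: 23.25
eef_pos: [0.54, 0.1733, 0.3825]
tcp_rot: [0.679, 0.735, 0.0, -0.0]
contact_force: [1.4, -0.4, -0.7]
opening: 0.555
finger_force: 0.0
```

```bash
for i in 1 2 3 4 5 6; do python3 chk.py s13$i|tail -1; done
```

```text
[[417.3, 120.8], [410.5, 171.4], [408.0, 207.5], [406.8, 216.6]]
[[417.3, 120.6], [410.5, 171.4], [407.9, 207.4], [406.9, 216.6]]
[[417.6, 120.5], [410.5, 171.4], [408.0, 207.5], [406.9, 216.6]]
[[417.5, 120.6], [410.5, 171.4], [407.9, 207.4], [406.9, 216.6]]
[[417.3, 120.4], [410.5, 171.4], [407.9, 207.4], [406.9, 216.6]]
[[417.4, 120.5], [410.5, 171.4], [408.0, 207.5], [406.8, 216.5]]
```

The driver hangs still, so I hand in.

```bash
python3 -c "
from plant import ctrl
print(ctrl.sign_off())"
```

```text
the job is handed in; nothing more can be done
None
```

The driver hangs still from the D-ring bar with the gate shut under it, the upward tug lifted the ring about 10 mm, and the job is handed in; the sign-off gave no verdict.

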